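# Brake lever check on a scooter handlebar

## Robot

A 7-joint arm with a two-finger parallel gripper is mounted at the origin on the work surface. World frame = base frame: x ahead of the robot, y to its left, z up, the work surface at z = 0. Lengths are in m, angles in rad, forces in N, time in s.
With the tool pointing down it reaches from about 0.4 to 0.75 m from the base axis. Payload 19.5 kg.
Tool frame: the origin (TCP) lies midway between the tips of the shut fingers; the grasp point (between the pads) lies 19 mm behind it (r.grip_depth is the distance from the TCP to the grasp point, in m); z points along the fingers, y is the direction in which the jaws open and shut (so a half turn about z gives the same grasp; the last joint's range is limited). The gripper opens to 85 mm and grips with 20 to 120 N. Pads are 22 mm wide; open, the fingers measure 114 mm over their backs; the gripper's body (76 mm by 85 mm) begins 54 mm behind the grasp point. The pads swing forward as they close: fully open they stand 13 mm farther back than shut.
Start: joints at [-1.178, 0.707, -0.028, 1.485, 0.022, 0.951, -0.075], TCP at [0.242, 0.521, 0.231] pointing down, gripper open.
Joint ranges: [-2.71, 2.71], [-0.32, 2.16], [-1.57, 1.52], [0, 2.45], [-1.46, 4.6], [0, 2.02], [-2.83, 2.83]. Speed limits (rad/s): [1.89, 1.89, 2.57, 2.57, 3.01, 3.01, 3.01].

## Interface

Orientations are given as a unit quaternion [x, y, z, w].
In Python, from station import r gives the robot as it stands. The module is installed in compiled form; this text tells all that it offers.
- The arm moves only by the tool servo_tool, never from a script. Its argument "rows" is text: rows parted by semicolons, each of 5 numbers parted by spaces: the shift along the tool's x, y, z in mm, then the turn about the tool's z in rad, then the closure in counts, from 0 (fully open) to 255 (shut). A call has 1 to 10 rows; each row shifts and turns the commanded pose from where the row before left it, along the tool's axes as they then stand; what a row does not reach is not made up. A row lasts 1/10 s, in which the tool goes at most 50 mm and 8.59 degrees, less where a joint would pass 70% of its speed; a pose out of reach is approached as far as the arm can. A call with a gripper value outside its range is refused whole. The fingers move at their own pace and stop on an object; "force" is the grip in N (left out, the last holds). Time passes only in rows, so rows that do not move let the fingers close. It gives the time, the measured TCP pose, the force and the opening at its end, in the units of the state.
- r.state(): the state, without advancing time (a new reading comes with each control period).
- r.get_image(name): name is "scene" or "top" or "wrist"; returns a dict with "img" (400x640x3 uint8, red, green, blue), "depth" (400x640 float32, m along the optical axis (not along the pixel's ray), 0 where there is no reading), "fov_y" (degrees; the focal length in pixels is half the picture's height over the tangent of half this angle, whatever the lens; pixels are square), "cx", "cy" (the principal point, pixels), "R" (3x3) and "t" (3): a world point X has camera coordinates R X + t. Camera axes: x right, y down, z forward; pixel columns grow to the right and rows downward; lengths in m; the calibration is good to about 2 mm. A picture is of the moment at which its call begins.
- r.close_job(): hands the job in, once; it reports no verdict.
The state is a dict: "time": time; "joints": joint angles; "joint_vel": joint speeds; "joint_efforts": joint torques, N m; "tcp_pos": TCP position; "orientation": TCP orientation; "ft_force": force on the tool from outside, world axes, zero at the start; "ft_torque": the same for the moment, N m; "gripper_width": opening from 0.0 (shut) to 1.0 (fully open).
Only numpy, scipy, OpenCV 4.12 (cv2) and the standard library are available. Lean on these libraries where they do the work, as an engineer would, in place of code of your own. Each camera call takes 0.05 s, during which the arm holds its last target.

## Task

Check the scooter's brake lever, the long one: with the outside of your fingers press it in towards the handlebar until it stops, let it spring all the way back out, then press it to its stop again and keep it held there, so that the gap to the bar can be measured. Only push the lever, without forcing it: do not pinch it or hold the bar, leave the short throttle paddle alone, and leave the loose things on the bench where they are. The program finishes while still holding the lever in.

Things in the scene. Friction and masses are not known exactly. Their poses are not given: they have to be found in the camera images.
- brake_stand: fixed, bolted-down bench stand with a handlebar stub and the long BRAKE lever. Grey base plate 100 x 160 x 12 mm, two aluminium uprights. Origin: centre of the base's underside. x runs level, square to the bar, from the lever side to the bar; y along the bar; z up. The lever is on the -x side, roughly towards the robot (turned up to 0.35 rad either way)
- brake_bar: level handlebar stub, axis 130 mm above the bench, axes as the stand, origin at its middle: black rubber grip 32 mm in diameter from y = -125 to 0 mm, then bare tube 22 mm in diameter to +120 mm; aluminium clamp and perch at y = 55 mm carry the lever's pivot, 34 mm out from the bar's axis. Nothing rises over 17 mm above the axis
- brake_press (a point): where to press: middle of the outer face of the brake lever's blade, 85 mm from the pivot, 130 mm above the bench. Axes turn with the lever: +x = direction to push (level, towards the bar), y along the blade to the pivot, z up. Aluminium blade 12 mm thick, 22 mm tall (119 to 141 mm above the bench), from the pivot at y = +85 mm to a 22 mm ball end at y = -34 mm
- brake_lever (a joint): brake lever angle in rad about its upright pivot: 0 = let go, out; 0.28 = in at its stop, nearly parallel to the bar with about 20 mm of air left to the grip. Growing = turning anticlockwise from above; the pressing place moves 24 mm. A spring pushes it out: at the pressing place 4 N starts it, 8 N just before the stop; the stop is hard
- throttle_stand: the other stand, same base, uprights and bar height, turned on its own; it carries a thumb throttle with a SHORT 49 mm black paddle in place of the long lever. Left and right place of the two stands vary. Same axes. Not part of the job
- throttle_lever (a joint): angle of the short throttle paddle in rad, 0 = let go, 0.5 = fully in. Leave it at 0
- cable_stop: loose knurled steel cable stop, 22 mm across and 28 mm tall, standing on the brake stand's base plate between the uprights; origin at its underside. Bystander: leave it
- screw_jar: loose capped jar of screws, 40 mm across, 55 mm tall, standing near the middle line of the bench; origin at its underside. Bystander: leave it
- tape_roll: loose black roll of tape lying flat, 84 mm across, 19 mm high; origin at the centre of its underside. Bystander: leave it
- screwdriver: loose screwdriver lying on the bench at the left, its own x axis along its shaft. Bystander: leave it
- spare_grip: loose spare rubber grip lying on the bench at the right, 125 mm long, 31 mm high; origin at the centre of its underside. Bystander: leave it
- flux_tin: loose metal tin, 68 mm across, 45 mm tall, standing at the left; origin at its underside. Bystander: leave it
- multimeter: loose grey meter lying flat at the right, 75 x 150 x 34 mm; origin at the centre of its underside. Bystander: leave it

How it is judged:
By the outcome, as a careful person would: the job done as asked, in the order asked, and still so for the second after the job is handed in, while the arm keeps its last pose, push and grip.
It also fails if it takes over 45 s, if anything falls off the work surface, if the arm or the gripper's body presses on something with over 40 N, if the wrist force passes 120 N, or if a joint passes its speed limit or range.

## Working session

There is one attempt and no reset: what is moved stays moved. The work goes in short steps, Python scripts to look and compute and a tool call to move; the robot and the scene stay as the last step left them, time stands still between calls to the robot, and variables do not carry over. Pictures are saved under pics/ and viewed, and the job is handed in when it is done.

Besides the shell and the picture viewer there is one more tool, called after "Request:" as name(argument=value, ...) on one line, values as JSON. servo_tool: Moves the arm, as the interface text tells. Its arguments: {"type":"object","properties":{"rows":{"type":"string"},"force":{"type":"number"}},"required":["rows"]}

```bash
mkdir -p pics; cat > h.py <<'E'
import numpy as np, cv2
from station import r
def save(n,d): cv2.imwrite(f'pics/{n}.png', d['img'][:,:,::-1])
def f(d): return d['img'].shape[0]/2/np.tan(np.radians(d['fov_y'])/2)
def pts(d):
    h,w=d['depth'].shape; u,v=np.meshgrid(np.arange(w),np.arange(h)); z=d['depth']; F=f(d)
    c=np.stack([(u-d['cx'])/F*z,(v-d['cy'])/F*z,z],-1)
    return (c-d['t'])@d['R']   # R^T (c-t)
E
python3 - <<'E'
from h import *
import pickle
s=r.state(); print({k:np.round(v,3) for k,v in s.items()}, r.grip_depth)
for n in ['scene','top','wrist']:
    d=r.get_image(n); save(n+'0',d); pickle.dump(d,open(n+'0.pkl','wb')); print(n,d['fov_y'],d['cx'],d['cy'],np.round(d['R'],3).tolist(),d['t'])
E
```

```text
{'time': np.float64(0.0), 'joints': array([-1.178,  0.707, -0.028,  1.485,  0.022,  0.951, -0.075]), 'joint_vel': array([-0.001, -0.001, -0.   ,  0.002,  0.   , -0.001,  0.001]), 'joint_efforts': array([ 0.0000e+00, -8.8322e+01,  1.2350e+00, -2.3617e+01,  1.7000e-02,
        7.0000e-03,  0.0000e+00]), 'tcp_pos': array([0.242, 0.521, 0.231]), 'orientation': array([ 0.216,  0.976, -0.001, -0.   ]), 'ft_force': array([ 0.459,  1.093, -0.381]), 'ft_torque': array([0.021, 0.032, 0.001]), 'gripper_width': np.float64(1.0)} 0.0187
scene 47.651509124283166 321.5125740126959 194.90555752172295 [[0.09, 0.996, 0.013], [0.605, -0.044, -0.795], [-0.791, 0.079, -0.607]] [-0.05145198 -0.23729726  1.8506787 ]
top 44.11122794218353 310.139464562701 200.3259154556524 [[-0.029, -1.0, 0.004], [-0.997, 0.028, -0.073], [0.073, -0.006, -0.997]] [0.0224116  0.55132412 1.44684256]
wrist 58.80012598777426 315.719806026919 209.43589805458697 [[0.421, 0.907, -0.001], [0.864, -0.401, 0.305], [0.277, -0.129, -0.952]] [-0.57402905 -0.04000977  0.37953966]
```

View pics/scene0.png

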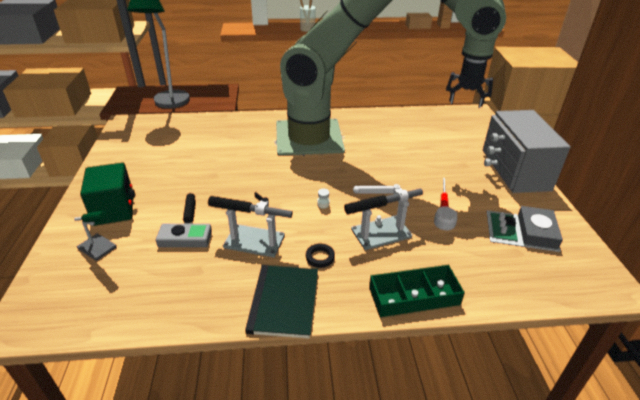

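View pics/top0.png

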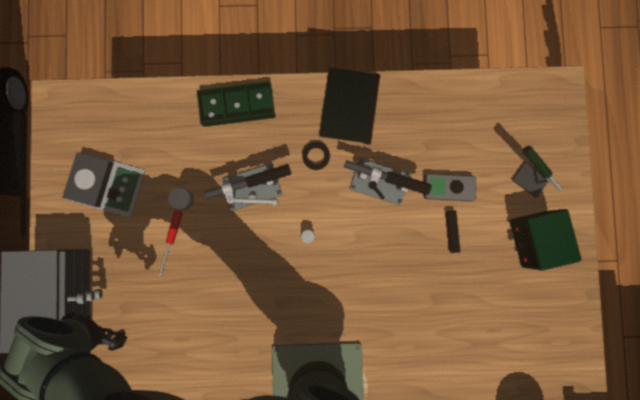

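View pics/wrist0.png

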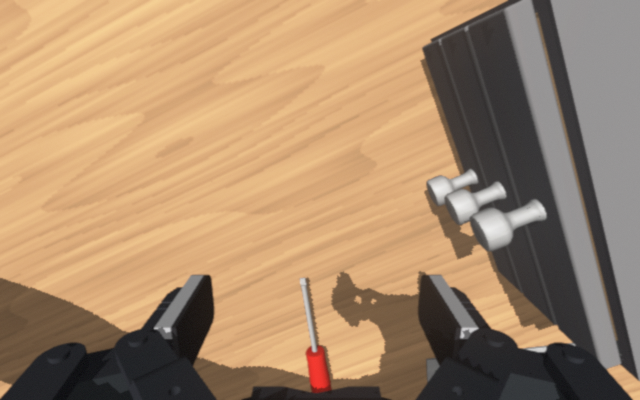

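The brake stand is the left one: in the top view its bar runs (205,195)–(290,170) and its bright lever is near (275,203). The throttle is on the right, with a short paddle at (375,188). Next I'll measure with depth.

```bash
python3 - <<'E'
from h import *
import pickle
for n,(a,b,c,e) in {'top':(150,220,190,305),'scene':(170,260,330,470)}.items():
    d=pickle.load(open(n+'0.pkl','rb')); P=pts(d)
    crop=d['img'][a:b,c:e,::-1]; cv2.imwrite(f'pics/{n}_z.png',cv2.resize(crop,None,fx=5.5,fy=5.5,interpolation=cv2.INTER_CUBIC))
    # table check
    print(n,'table z', np.round(P[300,450] if n=='top' else P[150,420],4))
    Q=P[a:b,c:e]; im=d['img'][a:b,c:e].astype(int)
    m=(Q[...,2]>0.11)&(Q[...,2]<0.16)&(d['depth'][a:b,c:e]>0)
    lum=im.mean(-1)
    g=m&(lum<60); br=m&(lum>110)
    for nm,k in(('dark',g),('bright',br)):
        q=Q[k]; print(nm,k.sum(),np.round(q.min(0),3),np.round(q.max(0),3))
    if n=='top':
        for row in range(a,b,3):
            pass
    # bar line from all points z>0.138
    np.savez(n+'_q.npz',Q=Q,im=im,m=m)
    q=Q[g]; cc=q[:,:2].mean(0); w,v=np.linalg.eigh(np.cov(q[:,:2].T)); print('dark axis',v[:,1],cc, 'zmax',np.percentile(q[:,2],[5,50,95]))
E
```

```text
top table z [ 0.2454 -0.3984  0.0077]
dark 588 [0.558 0.06  0.113] [0.646 0.297 0.153]
bright 373 [0.533 0.095 0.113] [0.602 0.247 0.154]
dark axis [-0.25864837  0.96597154] [0.60987757 0.14032811] zmax [0.13319186 0.14234429 0.14894983]
scene table z [0.1376 0.4264 0.0036]
dark 454 [0.587 0.059 0.118] [0.65  0.266 0.151]
bright 516 [0.541 0.057 0.111] [0.643 0.296 0.153]
dark axis [-0.27456597  0.96156827] [0.6256584  0.12620599] zmax [0.12726855 0.14117762 0.14927435]
```

View pics/top_z.png

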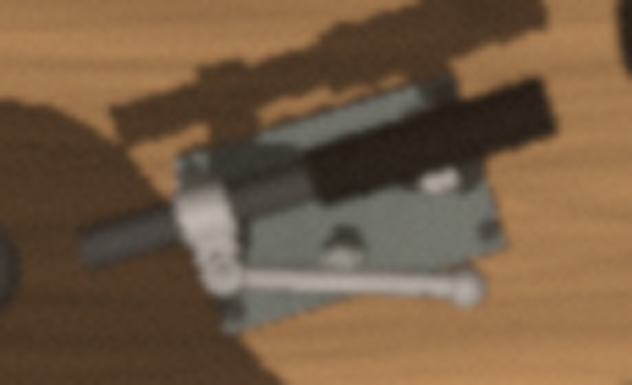

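View pics/scene_z.png

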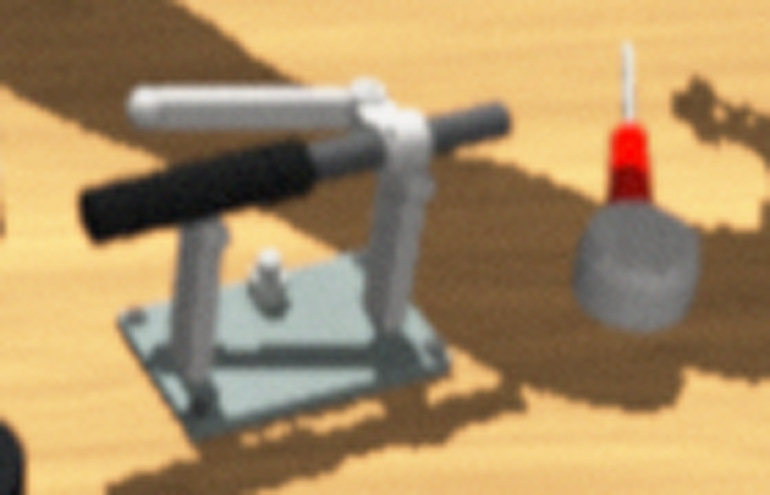

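In the zoomed top view the pivot is at about (222,270), the ball end at (467,288), the tube's end at (88,247) and the grip's end at (545,105). Now to cast these as rays.

```bash
cat >> h.py <<'E'
def ray(d,u,v,z):
    F=f(d); c=np.array([(u-d['cx'])/F,(v-d['cy'])/F,1.]); C=-d['R'].T@d['t']; w=d['R'].T@c
    return C+w*(z-C[2])/w[2]
E
python3 - <<'E'
from h import *
import pickle
def do(n,off,zs):
    d=pickle.load(open(n+'0.pkl','rb'))
    o={}
    for k,(x,y,z) in zs.items():
        o[k]=ray(d,(x+.5)/5.5-.5+off[0],(y+.5)/5.5-.5+off[1],z)[:2]; print(n,k,np.round(o[k],4))
    return o
t=do('top',(190,150),dict(tube=(88,247,.130),grip=(548,105,.130),mid=(313,177,.13),piv=(222,270,.141),ball=(467,288,.130),bl1=(270,280,.141),bl2=(430,286,.141)))
s=do('scene',(330,170),dict(tube=(503,118,.130),grip=(93,218,.130),mid=(308,165,.13),ball=(145,107,.130)))
for o in(t,s):
    v=o['tube']-o['grip']; print('barlen',np.linalg.norm(v),'th',np.arctan2(-v[0],v[1]))
v=t['bl1']-t['bl2'];print('lever th',np.arctan2(-v[0],v[1]), 'piv-ball',np.linalg.norm(t['piv']-t['ball']))
q=np.load('top_q.npz'); Q,im,m=q['Q'],q['im'],q['m']
# lever mask: bright, z
br=m&(im.mean(-1)>120)
qq=Q[br]
v=(t['tube']-t['grip']);v/=np.linalg.norm(v); n=np.array([v[1],-v[0]])
org=t['grip']+v*.125
loc=np.c_[(qq[:,:2]-org)@n,(qq[:,:2]-org)@v,qq[:,2]]
l=loc[(loc[:,0]<-.018)]
for y in np.arange(-.08,.07,.01):
    k=l[abs(l[:,1]-y)<.005]
    if len(k):print(round(y,3),len(k),np.round([k[:,0].min(),k[:,0].mean(),k[:,0].max(),np.median(k[:,2])],4))
print('n,v,org',n,v,org)
E
```

```text
top tube [0.5679 0.2941]
top grip [0.6329 0.0625]
top mid [0.5999 0.181 ]
top piv [0.5536 0.2257]
top ball [0.542  0.1053]
top bl1 [0.548 0.202]
top bl2 [0.5427 0.1228]
scene tube [0.5654 0.2964]
scene grip [0.6339 0.0634]
scene mid [0.5985 0.1824]
scene ball [0.5414 0.1043]
barlen 0.24053243837295038 th 0.27349680955280786
barlen 0.24288415366339514 th 0.2858328627844607
lever th -0.06616173621857377 piv-ball 0.12092861404568145
-0.07 5 [-0.0813 -0.0444 -0.019   0.1243]
-0.06 28 [-0.0854 -0.064  -0.0192  0.1376]
-0.05 21 [-0.083  -0.0688 -0.0184  0.1392]
-0.04 15 [-0.0744 -0.0694 -0.0642  0.1407]
-0.03 16 [-0.0717 -0.0664 -0.0606  0.1401]
-0.02 16 [-0.0687 -0.0631 -0.0575  0.1403]
-0.01 16 [-0.0648 -0.0588 -0.0516  0.1401]
-0.0 15 [-0.0597 -0.0542 -0.0485  0.1405]
0.01 16 [-0.0562 -0.051  -0.0452  0.1405]
0.02 14 [-0.0532 -0.0481 -0.0424  0.1415]
0.03 16 [-0.0503 -0.0449 -0.0397  0.1413]
0.04 18 [-0.0467 -0.0388 -0.0186  0.1395]
0.05 34 [-0.0431 -0.0316 -0.0185  0.1421]
0.06 23 [-0.0412 -0.0298 -0.0196  0.142 ]
n,v,org [0.9628323  0.27009992] [-0.27009992  0.9628323 ] [0.59915286 0.1828241 ]
```

Both views agree to about 2 mm: bar yaw ≈ 0.28, lever blade yaw ≈ −0.07, and outer face at about x 0.538 where y is 0.14. I'll close the fingers, move away from the drawer unit, turn to the blade's direction and travel high.

Request:
servo_tool(rows="-31 -19 0 0 255; -31 -19 0 0 255; -31 -19 0 0 255; 0 0 0 -0.123 255; 0 0 0 -0.123 255; 0 0 0 -0.123 255; -27 -35 0 0 255; -27 -35 0 0 255; -27 -35 0 0 255; -27 -35 0 0 255", force=60)

```text
time: 1.15
tcp_pos: [0.4018, 0.2822, 0.2312]
orientation: [0.033, 0.999, -0.0, -0.0]
ft_force: [1.1, 1.3, 0.3]
gripper_width: -0.001
```

Request:
servo_tool(rows="-25.5 -34 0 0 255; -25.5 -34 0 0 255; -25.5 -34 0 0 255; -25.5 -34 0 0 255; 0 0 0 0 255")

```text
time: 1.65
tcp_pos: [0.4962, 0.1361, 0.2309]
orientation: [0.036, 0.999, -0.001, 0.0]
ft_force: [0.3, 0.4, -0.2]
gripper_width: -0.001
```

```bash
python3 - <<'E'
from h import *
import pickle
s=r.state(); print(s['time'],s['tcp_pos'],s['orientation'],s['joints'],s['ft_force'])
for n in ['wrist','top']:
    d=r.get_image(n); save(n+'1',d); pickle.dump(d,open(n+'1.pkl','wb')); print(-d['R'].T@d['t'])
E
```

```text
1.65 [0.49618832 0.13609572 0.23087459] [ 3.64526955e-02  9.99334630e-01 -1.20521485e-03  2.12956980e-04] [-0.21194109  0.6212001  -0.213308    1.70012179  0.16960382  0.83887517
  0.99755927] [ 0.30732108  0.37644598 -0.18130709]
[0.41800981 0.1414801  0.37327366]
[0.44449028 0.01609342 1.48323409]
```

View pics/wrist1.png

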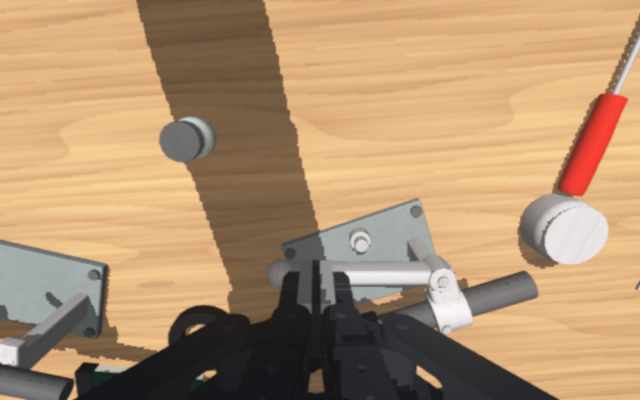

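```bash
python3 - <<'E'
from h import *
import pickle
d=pickle.load(open('wrist1.pkl','rb'))
cv2.imwrite('pics/w1z.png',cv2.resize(d['img'][240:320,255:475,::-1],None,fx=3.6,fy=3.6,interpolation=cv2.INTER_CUBIC))
d=pickle.load(open('top1.pkl','rb')); save('x',d)
cv2.imwrite('pics/t1z.png',cv2.resize(d['img'][140:260,180:340,::-1],None,fx=4.5,fy=4.5,interpolation=cv2.INTER_CUBIC))
E
```

```text
(no output)
```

View pics/w1z.png

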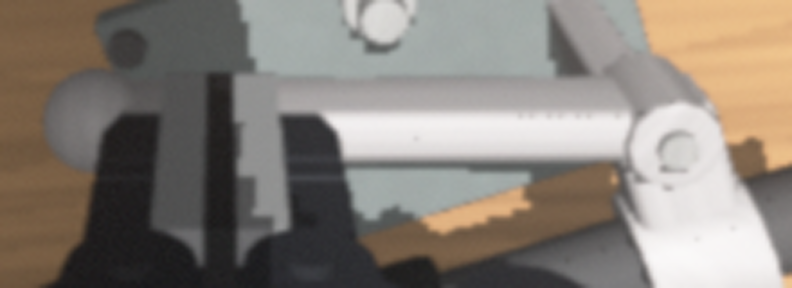

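View pics/t1z.png

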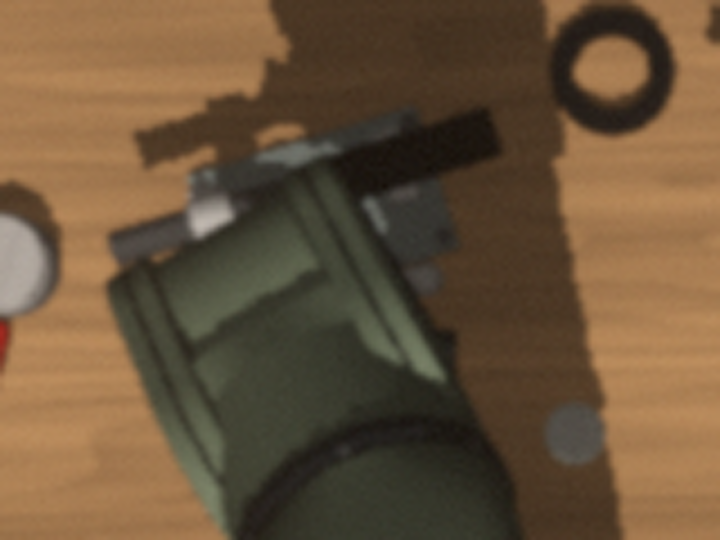

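Wrist zoom: the top face's outer edge runs (320,112)–(620,117), its far edge is at row ≈160, the pivot cap is at (675,150) and the ball is at (90,120).

```bash
python3 - <<'E'
from h import *
import pickle
d=pickle.load(open('wrist1.pkl','rb'))
o={}
for k,x,y,z in [('o1',345,112,.141),('o2',600,116,.141),('f1',345,160,.141),('f2',600,161,.141),('b1',345,77,.119),('b2',600,79,.119),('piv',675,150,.146),('ball',90,120,.130)]:
    o[k]=ray(d,(x+.5)/3.6-.5+255,(y+.5)/3.6-.5+240,z); print(k,np.round(o[k],4))
for a,b in(('o1','o2'),('f1','f2'),('b1','b2')):
    v=(o[b]-o[a])[:2]; u=v/np.linalg.norm(v); n=np.array([u[1],-u[0]]); p=o[a][:2]+u*((0.14-o[a][1])/u[1])
    print(a,'yaw',np.arctan2(-v[0],v[1]),'at y=.14:',p)
P=pts(d)
for x in (400,500,600):
  for y in (95,135): print(x,y,np.round(P[int(y/3.6+240),int(x/3.6+255)],4))
E
```

```text
o1 [0.5409 0.1574 0.141 ]
o2 [0.5455 0.2088 0.141 ]
f1 [0.5519 0.1569 0.141 ]
f2 [0.5558 0.209  0.141 ]
b1 [0.5441 0.1593 0.119 ]
b2 [0.5485 0.215  0.119 ]
piv [0.5514 0.2224 0.146 ]
ball [0.5448 0.1041 0.13  ]
o1 yaw -0.08866371590058793 at y=.14: [0.53938918 0.14      ]
f1 yaw -0.07554138972148058 at y=.14: [0.55057609 0.14      ]
b1 yaw -0.07994070272115239 at y=.14: [0.54250807 0.14      ]
400 95 [0.5436 0.1701 0.13  ]
400 135 [0.546  0.1683 0.1425]
500 95 [0.5447 0.1903 0.1307]
500 135 [0.5482 0.1882 0.141 ]
600 95 [0.5458 0.2113 0.1314]
600 135 [0.5498 0.2087 0.1407]
```

Request:
servo_tool(rows="0 3 30 0 255; 0 0 30 0 255; 0 0 30 0 255; 0 0 30 0 255; 0 0 0 0 255")

```text
time: 2.25
tcp_pos: [0.4922, 0.1452, 0.1088]
orientation: [0.032, 0.999, -0.001, -0.002]
ft_force: [0.5, -0.1, 0.4]
gripper_width: -0.0
```

```bash
python3 - <<'E'
from h import *
s=r.state(); print(s['time'],s['tcp_pos'],s['orientation'],s['ft_force'],s['ft_torque'])
d=r.get_image('wrist'); save('wrist2',d)
d=r.get_image('scene'); cv2.imwrite('pics/s2z.png',cv2.resize(d['img'][130:270,310:480,::-1],None,fx=4.2,fy=4.2,interpolation=cv2.INTER_CUBIC))
E
```

```text
2.25 [0.49223262 0.14517101 0.1087906 ] [ 3.18953954e-02  9.99488235e-01 -6.77759166e-04 -2.34359075e-03] [ 0.49419019 -0.12547393  0.37750527] [ 0.01101157 -0.02440693 -0.03896681]
```

View pics/wrist2.png

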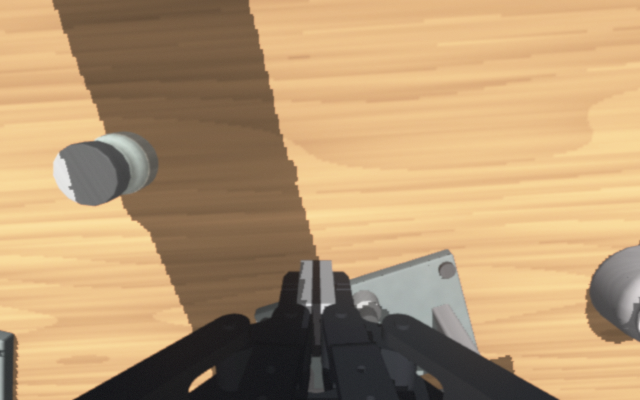

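View pics/s2z.png

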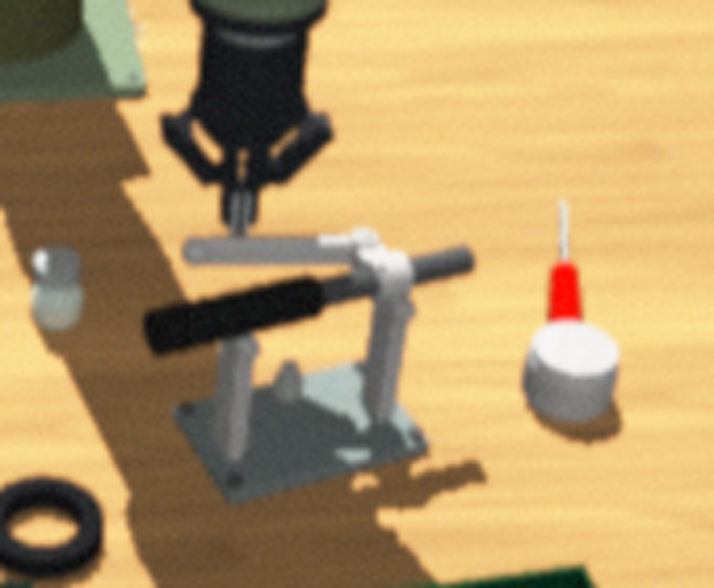

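Request:
servo_tool(rows="-9 -3 0 0 255; -9 -3 0 0 255; -7 0 0 0 255; 0 0 0 0 255; 0 0 0 0 255")

```text
time: 2.85
tcp_pos: [0.5187, 0.1368, 0.1114]
orientation: [0.033, 0.999, 0.0, -0.0]
ft_force: [-0.5, -0.2, 0.5]
gripper_width: -0.0
```

Request:
servo_tool(rows="-2 1 0 0 255; -2 1 0 0 255; -2 0 0 0 255; 0 0 0 0 255; 0 0 0 0 255")

```text
time: 3.35
tcp_pos: [0.5247, 0.1383, 0.1112]
orientation: [0.033, 0.999, -0.0, -0.0]
ft_force: [-0.6, 0.8, 0.2]
gripper_width: -0.001
```

Request:
servo_tool(rows="-1 0 0 0 255; -1 0 0 0 255; -1 0 0 0 255; 0 0 0 0 255; 0 0 0 0 255")

```text
time: 3.85
tcp_pos: [0.5278, 0.1381, 0.1113]
orientation: [0.033, 0.999, -0.0, -0.0]
ft_force: [-0.9, -0.3, -0.3]
gripper_width: 0.001
```

Request:
servo_tool(rows="-1 0 0 0 255; -1 0 0 0 255; 0 0 0 0 255; 0 0 0 0 255")

```text
time: 4.25
tcp_pos: [0.5298, 0.138, 0.1113]
orientation: [0.033, 0.999, -0.0, -0.0]
ft_force: [-0.1, 0.3, 0.2]
gripper_width: -0.003
```

Request:
servo_tool(rows="-1 0 0 0 255; -1 0 0 0 255; 0 0 0 0 255; 0 0 0 0 255")

```text
time: 4.65
tcp_pos: [0.5315, 0.1378, 0.1112]
orientation: [0.033, 0.999, -0.0, -0.0]
ft_force: [-4.4, -1.0, 1.2]
gripper_width: 0.001
```

Contact at TCP x ≈ 0.531 with 4.4 N, matching the 4 N breakaway. Next I follow the arc.

Request:
servo_tool(rows="-2.4 -0.5 0 -0.028 255; -2.4 -0.5 0 -0.028 255; -2.4 -0.5 0 -0.028 255; -2.4 -0.5 0 -0.028 255; -2.4 -0.5 0 -0.028 255; 0 0 0 0 255")

```text
time: 5.25
tcp_pos: [0.5435, 0.1356, 0.1112]
orientation: [-0.038, 0.999, 0.0, -0.0]
ft_force: [-6.6, 1.3, 2.7]
gripper_width: -0.004
```

Request:
servo_tool(rows="-2.4 -0.5 0 -0.028 255; -2.4 -0.5 0 -0.028 255; -2.4 -0.5 0 -0.028 255; 0 0 0 0 255")

```text
time: 5.65
tcp_pos: [0.5507, 0.135, 0.1112]
orientation: [-0.08, 0.997, 0.0, -0.001]
ft_force: [-7.8, 2.4, 4.8]
gripper_width: 0.004
```

Request:
servo_tool(rows="-1 -0.2 0 -0.012 255; -1 -0.2 0 -0.012 255; -1 -0.2 0 -0.012 255; 0 0 0 0 255")

```text
time: 6.05
tcp_pos: [0.5535, 0.1349, 0.1112]
orientation: [-0.097, 0.995, 0.0, -0.001]
ft_force: [-8.2, 3.2, 2.9]
gripper_width: -0.001
```

Request:
servo_tool(rows="-1 -0.2 0 -0.012 255; 0 0 0 0 255; 0 0 0 0 255")

```text
time: 6.35
tcp_pos: [0.5544, 0.1349, 0.1112]
orientation: [-0.103, 0.995, 0.0, -0.001]
ft_force: [-8.8, 2.1, 1.8]
gripper_width: 0.002
```

Request:
servo_tool(rows="-0.5 0 0 0 255; 0 0 0 0 255; 0 0 0 0 255")

```text
time: 6.65
tcp_pos: [0.5549, 0.135, 0.1112]
orientation: [-0.103, 0.995, 0.0, -0.001]
ft_force: [-9.3, 3.0, 2.8]
gripper_width: -0.003
```

Request:
servo_tool(rows="-0.5 0 0 0 255; 0 0 0 0 255; 0 0 0 0 255")

```text
time: 6.95
tcp_pos: [0.5551, 0.135, 0.1112]
orientation: [-0.103, 0.995, 0.0, -0.001]
ft_force: [-10.4, 2.2, 5.2]
gripper_width: 0.001
```

Request:
servo_tool(rows="-0.5 0 0 0 255; 0 0 0 0 255; 0 0 0 0 255")

```text
time: 7.25
tcp_pos: [0.5552, 0.135, 0.1111]
orientation: [-0.103, 0.995, 0.0, -0.002]
ft_force: [-14.2, 1.4, 6.5]
gripper_width: 0.001
```

Request:
servo_tool(rows="-0.5 0 0 0 255; 0 0 0 0 255; 0 0 0 0 255")

```text
time: 7.55
tcp_pos: [0.5552, 0.135, 0.1111]
orientation: [-0.103, 0.995, -0.0, -0.002]
ft_force: [-17.1, 0.8, 8.1]
gripper_width: -0.001
```

The position stands still at 0.5552 while the force climbs to 17 N, so this is the hard stop: about 24 mm of travel and 0.28 rad of turn. I'll take a quick look for the record before releasing.

```bash
python3 - <<'E'
from h import *
import pickle
d=r.get_image('scene'); pickle.dump(d,open('s3.pkl','wb')); cv2.imwrite('pics/s3z.png',cv2.resize(d['img'][130:270,310:480,::-1],None,fx=4.2,fy=4.2,interpolation=cv2.INTER_CUBIC))
d=r.get_image('wrist'); save('wrist3',d)
s=r.state(); print(s['time'],s['ft_force'])
E
```

```text
7.65 [-16.92282574   0.21741447   9.26356993]
```

View pics/s3z.png

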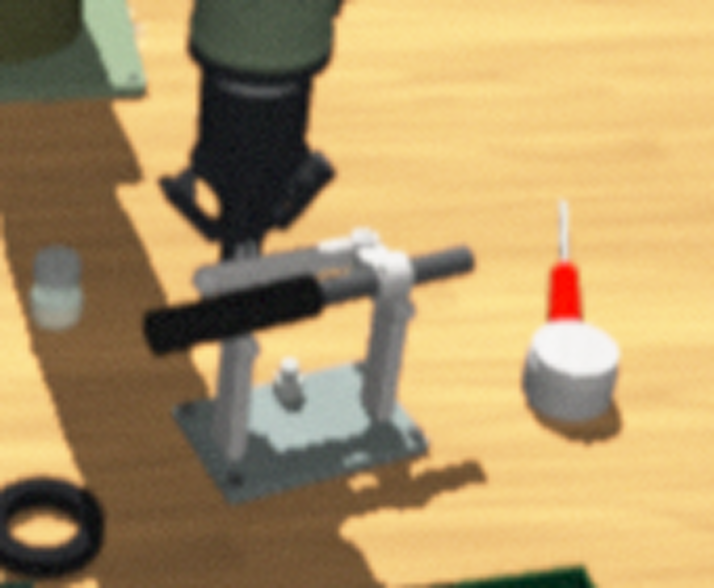

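View pics/wrist3.png

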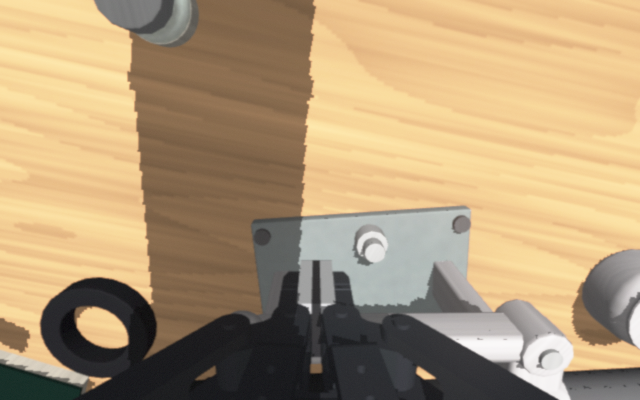

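The scene zoom shows the lever (ball end at (205,278), pivot at (365,240)) lying nearly parallel to the grip, and the cable stop is untouched. Now I release along the same arc and beyond.

Request:
servo_tool(rows="2 0 0 0 255; 2.4 0.5 0 0.028 255; 2.4 0.5 0 0.028 255; 2.4 0.5 0 0.028 255; 2.4 0.5 0 0.028 255; 2.4 0.5 0 0.028 255; 2.4 0.5 0 0.028 255; 2.4 0.5 0 0.028 255; 2.4 0.5 0 0.028 255; 2.4 0.5 0 0.028 255")

```text
time: 8.65
tcp_pos: [0.5329, 0.1372, 0.1112]
orientation: [0.023, 1.0, 0.0, -0.0]
ft_force: [-3.5, 2.1, 0.1]
gripper_width: 0.002
```

Request:
servo_tool(rows="2.4 0.5 0 0.028 255; 3 0 0 0 255; 4 0 0 0 255; 4 0 0 0 255; 4 0 0 0 255; 0 0 0 0 255; 0 0 0 0 255; 0 0 0 0 255")

```text
time: 9.45
tcp_pos: [0.5161, 0.1385, 0.1113]
orientation: [0.037, 0.999, -0.0, 0.0]
ft_force: [0.6, 0.0, 0.6]
gripper_width: 0.003
```

```bash
python3 - <<'E'
from h import *
import pickle
d=r.get_image('scene'); pickle.dump(d,open('s4.pkl','wb')); cv2.imwrite('pics/s4z.png',cv2.resize(d['img'][130:270,310:480,::-1],None,fx=4.2,fy=4.2,interpolation=cv2.INTER_CUBIC))
s=r.state(); print(s['time'],s['ft_force'],s['tcp_pos'])
d0=pickle.load(open('scene0.pkl','rb')); d3=pickle.load(open('s3.pkl','rb'))
# lever-area difference vs start / pressed
for nm,x in(('start',d0),('pressed',d3)):
    a=np.abs(d['depth'][180:215,350:425]-x['depth'][180:215,350:425]); print(nm,(a>0.01).sum())
def edge(x):
    g=x['img'].astype(int).mean(-1); return ray
E
```

```text
9.5 [ 0.28431116 -0.21882678 -0.56963301] [0.51605425 0.13854245 0.11128503]
start 158
pressed 586
```

View pics/s4z.png

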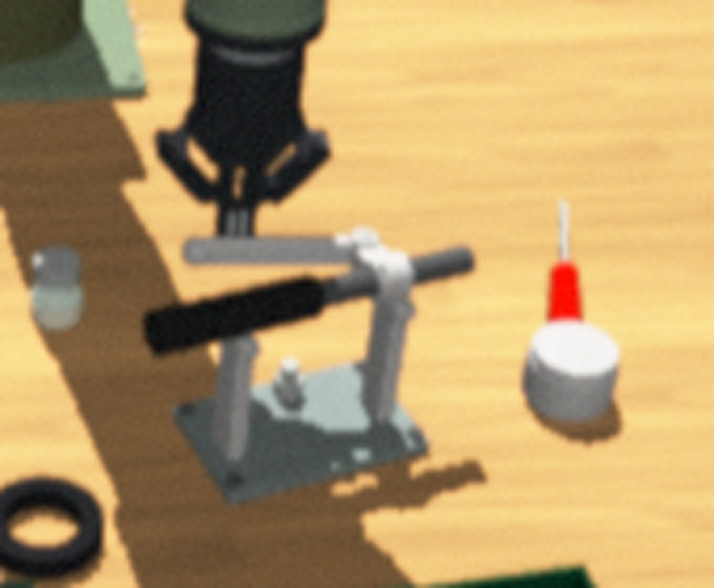

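The lever is fully out again (ball at (192,251), the same as before contact). The fingers are 15 mm clear with zero force. Second press.

Request:
servo_tool(rows="-4 0 0 0 255; -4 0 0 0 255; -4 0 0 0 255; -2 0 0 0 255; -2 0 0 0 255; 0 0 0 0 255; 0 0 0 0 255")

```text
time: 10.2
tcp_pos: [0.5315, 0.1373, 0.1112]
orientation: [0.037, 0.999, -0.0, -0.0]
ft_force: [-5.2, -0.9, 1.3]
gripper_width: 0.005
```

Request:
servo_tool(rows="-2.4 -0.5 0 -0.028 255; -2.4 -0.5 0 -0.028 255; -2.4 -0.5 0 -0.028 255; -2.4 -0.5 0 -0.028 255; -2.4 -0.5 0 -0.028 255; -2.4 -0.5 0 -0.028 255; -2.4 -0.5 0 -0.028 255; -2.4 -0.5 0 -0.028 255; 0 0 0 0 255")

```text
time: 11.1
tcp_pos: [0.5506, 0.1345, 0.1112]
orientation: [-0.076, 0.997, 0.0, -0.001]
ft_force: [-7.3, 2.1, 2.2]
gripper_width: 0.004
```

Request:
servo_tool(rows="-1 -0.2 0 -0.012 255; -1 -0.2 0 -0.012 255; -1 -0.2 0 -0.012 255; 0 0 0 0 255; 0 0 0 0 255")

```text
time: 11.6
tcp_pos: [0.5534, 0.1344, 0.1112]
orientation: [-0.093, 0.996, 0.0, -0.001]
ft_force: [-8.2, 2.9, 3.2]
gripper_width: -0.003
```

Request:
servo_tool(rows="-1 -0.2 0 -0.012 255; 0 0 0 0 255; -0.5 0 0 0 255; 0 0 0 0 255; 0 0 0 0 255")

```text
time: 12.1
tcp_pos: [0.5548, 0.1344, 0.1112]
orientation: [-0.099, 0.995, 0.0, -0.001]
ft_force: [-8.6, 2.4, 2.7]
gripper_width: 0.001
```

Request:
servo_tool(rows="-0.5 0 0 0 255; 0 0 0 0 255; 0 0 0 0 255")

```text
time: 12.4
tcp_pos: [0.5551, 0.1345, 0.1112]
orientation: [-0.099, 0.995, 0.0, -0.001]
ft_force: [-10.5, 2.0, 2.9]
gripper_width: -0.003
```

Request:
servo_tool(rows="-0.5 0 0 0 255; 0 0 0 0 255; 0 0 0 0 255")

```text
time: 12.7
tcp_pos: [0.5552, 0.1345, 0.1112]
orientation: [-0.099, 0.995, 0.0, -0.001]
ft_force: [-12.3, 2.1, 5.6]
gripper_width: 0.006
```

Request:
servo_tool(rows="-0.4 0 0 0 255; 0 0 0 0 255; 0 0 0 0 255")

```text
time: 13.0
tcp_pos: [0.5553, 0.1345, 0.1111]
orientation: [-0.099, 0.995, -0.0, -0.002]
ft_force: [-15.3, 1.8, 8.2]
gripper_width: 0.001
```

Request:
servo_tool(rows="0 0 0 0 255; 0 0 0 0 255; 0 0 0 0 255; 0 0 0 0 255; 0 0 0 0 255; 0 0 0 0 255; 0 0 0 0 255; 0 0 0 0 255; 0 0 0 0 255; 0 0 0 0 255")

```text
time: 14.0
tcp_pos: [0.5553, 0.1345, 0.1111]
orientation: [-0.099, 0.995, -0.0, -0.002]
ft_force: [-15.3, 0.7, 6.8]
gripper_width: 0.004
```

```bash
python3 - <<'E'
from h import *
import pickle
d=r.get_image('scene'); save('scene5',d); cv2.imwrite('pics/s5z.png',cv2.resize(d['img'][130:270,170:480,::-1],None,fx=2.58,fy=2.58,interpolation=cv2.INTER_CUBIC))
s=r.state(); print(s['time'],s['ft_force'],s['tcp_pos'])
for n in('s3','s4'):
    x=pickle.load(open(n+'.pkl','rb')); a=np.abs(d['depth'][180:215,350:425]-x['depth'][180:215,350:425]); print(n,(a>0.01).sum())
E
```

```text
14.05 [-14.40473919   0.82423154   6.29712127] [0.55528526 0.1345366  0.1111069 ]
s3 78
s4 586
```

View pics/s5z.png

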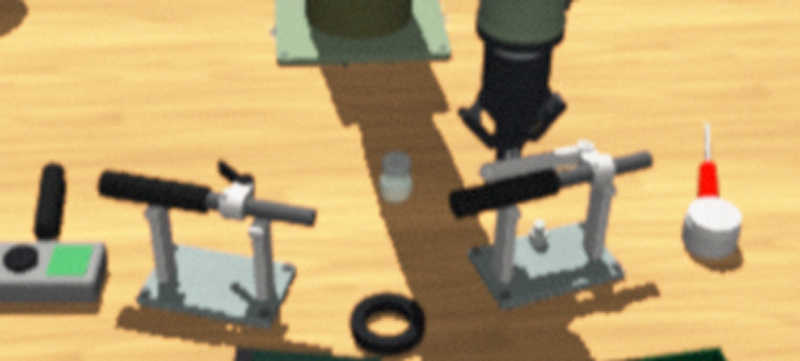

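The lever is held nearly parallel to the grip (ball at about (490,170), pivot at (590,150)). The paddle, jar, tape and cable stop look as they did before. The hold is steady at about 15 N, so I'm handing the job in.

```bash
python3 -c "
from station import r
print(r.close_job())"
```

```text
the job is handed in; nothing more can be done
None
```

I pressed the long brake lever to its stop, let it spring fully out, and pressed it to the stop again. The job was handed in at about 14 s with the lever still held in. I pushed with the outside of the shut fingers and did not pinch the lever or touch the bar.

- **First press:** contact gave about 4 N, matching the spring's start. The tool stopped at x = 0.5552 m after about 24 mm, and the force rose to about 17 N (19 N counting an upward part).
- **Release:** the fingers backed off 15 mm clear with no force on them, and the picture showed the lever back at its starting place.
- **Second press:** it stopped at the same place (x = 0.5553 m) and held steady for a second at about 15 N (17 N in all).
- **Last picture:** the lever lay nearly parallel to the grip. By eye, the throttle paddle and the loose things in view (cable stop, jar, tape, screwdriver, tin) had not moved. The spare grip and the meter were only partly in that crop, and I did not measure any of them.

**Disagreements:**
- **Outer face:** the views differed by about 2–3 mm on where the lever's outer face was, so I found contact by force.
- **Upward force:** at the stop there was also an unexplained upward force of about 6–9 N on the tool, probably friction.

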